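# Stand the lens marker in the clear well of the pen block

### The arm

A 6-joint arm with a two-finger parallel gripper is mounted at the origin on the work surface. World frame = base frame: x ahead of the robot, y to its left, z up, the work surface at z = 0. Lengths are in m, angles in rad, forces in N, time in s.
With the tool pointing down it reaches from about 0.35 to 0.975 m from the base axis. Payload 4.9 kg.
Tool frame: the origin (TCP) lies at the very end of the fingers, on their centre line; the grasp point (between the pads) lies 19 mm behind it; z points along the fingers, y is the line along which they close (so a half turn about z gives the same grasp; the last joint's range is limited). The gripper opens to 85 mm and grips with 20 to 120 N. Pads are 22 mm wide; open, the fingers measure 114 mm over their backs; the gripper's body (76 mm by 85 mm) begins 54 mm behind the grasp point. The pads swing forward as they close: fully open they stand 13 mm farther back than shut.
Start: joints at [-1.344, 0.053, 1.613, -0, 1.476, -0.119], TCP at [0.212, -0.588, 0.231] pointing down, gripper open.
Joint ranges: [-3.01, 3.01], [-1.01, 2.22], [0.06, 2.58], [-1.02, 4.17], [0.09, 2.62], [-3.14, 3.14]. Speed limits (rad/s): [2.57, 2.57, 3.14, 3.14, 3.14, 3.14].

### API

Orientations are given as a rotation vector (axis times angle).
In Python, from station import get_obs, get_image, get_calibration, finish_job gives the robot as it stands.
- The arm moves only by the tool servo_tool, never from a script. Its argument "increments" is a list of rows, each a list of 5 numbers: the opening, from 0 (shut) to 1 (fully open), then the shift along the tool's x, y, z in mm, then the turn about the tool's z in degrees. In form: [[jaw, tx, ty, tz, spin], ...]. A call has 1 to 12 rows; each row shifts and turns the commanded pose from where the row before left it, along the tool's axes as they then stand; what a row does not reach is not made up. A row lasts 1/8 s, in which the tool goes at most 62.5 mm and 10.7 degrees, less where a joint would pass 70% of its speed; a pose out of reach is approached as far as the arm can. A call is refused whole if a number of a shift passes 62.5 or a number of a turn 10.7, either way. A call with a gripper value outside its range is refused whole. The fingers move at their own pace and stop on an object; "force" is the grip in N (left out, the last holds). Time passes only in rows, so rows that do not move let the fingers close. It gives the time, the measured TCP pose, the force, the opening and the grip force at its end, in the units of the state.
- get_obs(): the state, without advancing time (a new reading comes with each control period).
- get_image(name): name is "scene" or "side" or "wrist"; returns the picture (384x512x3 uint8, red, green, blue); there is no depth.
- get_calibration(name): a dict with "fx", "fy", "cx", "cy" (pixels), "R" (3x3) and "t" (3): a world point X has camera coordinates R X + t; the wrist camera has in their place "mount" (4x4, takes a point from camera to tool coordinates, whose origin is the TCP and whose axes are the flange's). Camera axes: x right, y down, z forward; pixel columns grow to the right and rows downward; lengths in m; the calibration is good to about 2 mm. A picture is of the moment at which its call begins: read the wrist's pose just before it. get_calibration takes no time and is no camera call.
- finish_job(): hands the job in; it is judged then, once.
The state is a dict: "t": time; "q": joint angles; "dq": joint speeds; "effort": joint torques, N m; "tool_pos": TCP position; "tool_rot": TCP orientation; "contact_force": force on the tool from outside, world axes, zero at the start; "wrist_torque": the same for the moment, N m; "opening": finger opening in m; "grip_force": force on a finger pad.
Only numpy, scipy, OpenCV 4.12 (cv2) and the standard library are available. Lean on these libraries where they do the work, as an engineer would, in place of code of your own. Each camera call takes 0.05 s, during which the arm holds its last target. There are 200 camera calls.

### The job

Take the capped marker out of the sloping rest and stand it upright, cap end down, in the wooden three-well pen block so that its ink runs to the tip. Two of the three wells have a broken stub jammed deep inside where it hardly shows, so feel for the one clear well and leave the marker standing fully home in that one, let go of. Do not disturb the spectacles, the calliper or the eraser.

Things in the scene. Friction and masses are not known exactly. Their poses are not given: they have to be found in the camera images.
- marker: round capped marker pen, 150 mm long, 16 mm in diameter all along, about 35 g; its dark cap covers the lowest 50 mm, the rest is grey. Origin at the centre of the cap's end face, z along the pen from the cap end to the blunt end. At the start it lies cap down in the sloping rest, its blunt end leaning 35 degrees from vertical; the upper 75 mm stick out freely
- marker_cap_end (a point): centre of the marker's cap end face (same point as the marker's origin)
- rest: fixed sloping pen rest: black base plate 110 x 70 x 12 mm with an aluminium trough (30 mm wide, side lips reaching 58 mm along the pen, back plate reaching 76 mm) that leans 35 degrees from vertical towards the rest's -x. Origin on the desk below the pen's cap end, which sits 30 mm above the desk; the trough is open above and towards the pen's blunt end, so the pen draws out along its own axis
- block: fixed wooden pen block, 56 x 170 x 85 mm high, with three round wells in a row along its y axis, 55 mm apart, open upwards. Origin at the centre of its underside
- block_hole0 (a point): centre of the mouth of well 0 of the block, in the top face 85 mm above the desk, at y = -55 mm in the block's frame (z up). The well is 18.5 mm in diameter with a 1.5 mm chamfer; 70 mm deep if clear, only 40 mm deep if a stub is stuck in it (two of the three wells, which ones is not known)
- block_hole1 (a point): centre of the mouth of well 1 of the block, in the top face 85 mm above the desk, at y = 0 mm in the block's frame (z up). The well is 18.5 mm in diameter with a 1.5 mm chamfer; 70 mm deep if clear, only 40 mm deep if a stub is stuck in it (two of the three wells, which ones is not known)
- block_hole2 (a point): centre of the mouth of well 2 of the block, in the top face 85 mm above the desk, at y = 55 mm in the block's frame (z up). The well is 18.5 mm in diameter with a 1.5 mm chamfer; 70 mm deep if clear, only 40 mm deep if a stub is stuck in it (two of the three wells, which ones is not known)
- spectacles: bystander: black spectacles standing on the desk, 140 x 140 x 44 mm, origin at the underside of the front's middle, temples towards +x
- calliper: bystander: steel calliper lying flat, 200 x 60 x 10 mm, origin at the underside of the beam's middle, beam along x
- eraser: bystander: white eraser, 48 x 22 x 12 mm, origin at the centre of its underside
Not all that is in view belongs to the job. Several things have the shape of the block; the one meant has the colours described above.

How it is judged:
At the end, for the whole second after the job is handed in: the marker stands at rest, upright within 0.12 rad, its cap end at least 62 mm down one well of the block and within 5 mm of that well's axis; spectacles, calliper and eraser are within 20 mm of where they started (((horizontal distance between marker_cap_end and block_hole0 below 0.005 m and z of marker_cap_end in the frame of block_hole0 below -0.062 m) or (horizontal distance between marker_cap_end and block_hole1 below 0.005 m and z of marker_cap_end in the frame of block_hole1 below -0.062 m) or (horizontal distance between marker_cap_end and block_hole2 below 0.005 m and z of marker_cap_end in the frame of block_hole2 below -0.062 m)) and angle between marker's own z axis and vertical below 0.12 rad and linear speed of marker below 0.02 m/s and distance of each of spectacles, calliper, eraser from where it was at the start of the episode below 0.02 m); the robot touches nothing.
It fails at once if a bystander (spectacles, calliper or eraser) is moved by more than 20 mm (distance of any of spectacles, calliper, eraser from where it was at the start of the episode above 0.02 m).
It also fails if it takes over 51 s, if anything falls off the work surface, if the arm or the gripper's body presses on something with over 40 N, if the wrist force passes 120 N, or if a joint passes its speed limit or range.

## Working session

There is one attempt and no reset: what is moved stays moved. The work goes in short steps, Python scripts to look and compute and a tool call to move; the robot and the scene stay as the last step left them, time stands still between calls to the robot, and variables do not carry over. Pictures are saved under pics/ and viewed, at most 10 in all, crops included, and the job is handed in when it is done.

Besides the shell and the picture viewer there is one more tool, called after "Emit:" as name(argument=value, ...), one argument or row to a line, values as JSON. servo_tool: Moves the arm, as the interface text tells. Its arguments: {"type":"object","properties":{"increments":{"type":"array"},"force":{"type":"number"}},"required":["increments"]}

```bash
mkdir -p pics; cat > h.py <<'E'
import numpy as np, cv2
from station import *
from scipy.spatial.transform import Rotation as Ro
def save(n,im): cv2.imwrite(f'pics/{n}.png',im[...,::-1])
def load(n): return cv2.imread(f'pics/{n}.png')[...,::-1]
def ray(name,px,pose=None):
    c=get_calibration(name); d=np.array([(px[0]-c['cx'])/c['fx'],(px[1]-c['cy'])/c['fy'],1.])
    if name=='wrist':
        M=np.array(c['mount']); R=Ro.from_rotvec(pose[1]).as_matrix()
        return R@M[:3,3]+pose[0], R@M[:3,:3]@d
    R=np.array(c['R']); return -R.T@np.array(c['t']), R.T@d
def plane(name,px,z,pose=None):
    o,d=ray(name,px,pose); return o+d*(z-o[2])/d[2]
def tri(rs):
    A=np.zeros((3,3));b=np.zeros(3)
    for o,d in rs:
        d=d/np.linalg.norm(d);P=np.eye(3)-np.outer(d,d);A+=P;b+=P@o
    x=np.linalg.solve(A,b)
    return x,[np.linalg.norm(np.cross(x-o,d/np.linalg.norm(d))) for o,d in rs]
def proj(name,X,pose=None):
    c=get_calibration(name)
    if name=='wrist':
        M=np.array(c['mount']);R=Ro.from_rotvec(pose[1]).as_matrix()
        p=M[:3,:3].T@(R.T@(np.array(X)-pose[0])-M[:3,3])
    else: p=np.array(c['R'])@X+np.array(c['t'])
    return np.array([c['fx']*p[0]/p[2]+c['cx'],c['fy']*p[1]/p[2]+c['cy']])
E
python3 - <<'E'
from h import *
o=get_obs();print(o)
a=get_image('scene');b=get_image('side');save('scene0',a);save('side0',b)
save('both',cv2.resize(np.vstack([a,b])[:,:],None,fx=.78,fy=.78))
for n in('scene','side','wrist'):print(n,get_calibration(n))
E
```

```text
{'t': 0.0, 'q': array([-1.34400104e+00,  5.33552977e-02,  1.61426134e+00, -1.19728136e-07,
        1.47600733e+00, -1.19030540e-01]), 'dq': array([ 0.00048544, -0.00082458,  0.0012277 ,  0.0023703 ,  0.00052899,
        0.00086625]), 'effort': array([ 2.43202994e-04, -3.93674934e+01, -3.70177960e+01, -8.25106963e-05,
        6.95078226e-03, -1.30167416e-05]), 'tool_pos': array([ 0.21170261, -0.58740414,  0.2300835 ]), 'tool_rot': array([-3.09274639e+00, -5.40170059e-01,  1.71919348e-04]), 'contact_force': array([ 0.12519062,  0.76234425, -0.34978147]), 'wrist_torque': array([-0.06441227,  0.00149229,  0.00335322]), 'grip_force': 0.0, 'opening': 0.0854285357442828}
scene {'fx': 464.0220629273513, 'fy': 464.0220629273513, 'cx': 261.4613745818695, 'cy': 185.3929544945288, 'R': array([[-0.50195645,  0.86487604,  0.00539919],
       [ 0.70703166,  0.41392628, -0.57338579],
       [-0.4981425 , -0.2839973 , -0.81926771]]), 't': array([ 0.28704192, -0.35933033,  1.16537483])}
side {'fx': 462.1429926125646, 'fy': 462.1429926125646, 'cx': 246.77564010356244, 'cy': 193.14819466832506, 'R': array([[-0.674421  , -0.73814048,  0.01746255],
       [-0.57305554,  0.50838053, -0.64277257],
       [ 0.46557884, -0.44350633, -0.765858  ]]), 't': array([0.40929705, 0.38735183, 0.77964937])}
wrist {'fx': 291.46009751310265, 'fy': 291.46009751310265, 'cx': 253.14104721929533, 'cy': 197.0292623652312, 'mount': array([[ 8.10462906e-04, -9.61371335e-01, -2.75253518e-01,
         6.98781477e-02],
       [ 9.99999671e-01,  7.74783838e-04,  2.38353598e-04,
        -9.30215927e-04],
       [-1.58843392e-05, -2.75253621e-01,  9.61371647e-01,
        -1.42789681e-01],
       [ 0.00000000e+00,  0.00000000e+00,  0.00000000e+00,
         1.00000000e+00]])}
```

View pics/scene0.png

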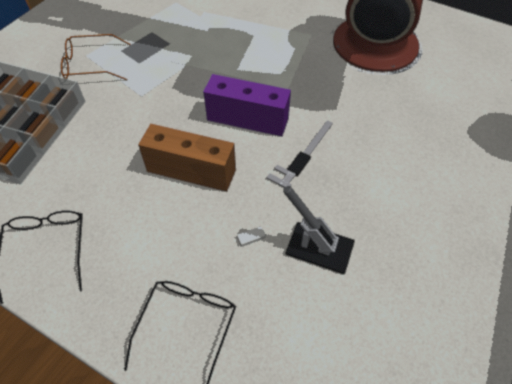

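View pics/side0.png

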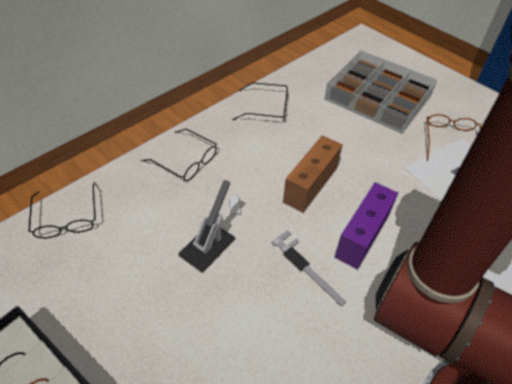

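The scene view shows the marker leaning in its rest, blunt end near (287,188). The brown block has its well mouths at (159,137), (186,144) and (214,150). The side view shows the blunt end near (225,184) and the wells near (326,147), (314,160) and (304,173). The purple block is a decoy.

```bash
python3 - <<'E'
from h import *
S=load('scene0');D=load('side0')
res={}
for n,im,pts in(('scene',S,[(159,137),(186,144),(214,150)]),('side',D,[(326,147),(314,160),(304,173)])):
    out=[]
    g=im.astype(float).sum(2)
    for u,v in pts:
        w=g[v-7:v+8,u-7:u+8]; wt=np.clip(np.median(w)*.72-w,0,None)
        wt*=np.hypot(*np.mgrid[-7:8,-7:8])<7
        yy,xx=np.mgrid[v-7:v+8,u-7:u+8]; out.append(((wt*xx).sum()/wt.sum(),(wt*yy).sum()/wt.sum()))
    res[n]=out;print(n,np.round(out,2).tolist())
for i in range(3):
    print('hole',*tri([ray(n,res[n][i]) for n in res]))
    print(plane('scene',res['scene'][i],.085),plane('side',res['side'][i],.085))
print('blunt',tri([ray('scene',(287,188)),ray('side',(225,184))]))
print(S[185:240:6,283:335:4].tolist()[0])
a=cv2.resize(S[170:280,255:375],None,fx=5,fy=5,interpolation=2)
b=cv2.resize(D[170:280,165:255],None,fx=5,fy=5,interpolation=2)
c=np.hstack([cv2.resize(a,(400,367)),cv2.resize(b,(300,367))]);save('crop',c)
E
```

```text
scene [[159.26, 137.01], [186.66, 143.48], [214.54, 150.17]]
side [[326.49, 146.76], [315.45, 160.91], [302.85, 175.71]]
hole [ 0.57535979 -0.22152906  0.08272258] [np.float64(0.0006840802850302124), np.float64(0.0006840802850302031)]
[ 0.57708922 -0.21916166  0.085     ] [ 0.5741834  -0.22040665  0.085     ]
hole [ 0.56188659 -0.16823582  0.08211237] [np.float64(0.0007055812119767369), np.float64(0.0007055812119768885)]
[ 0.56405353 -0.16569297  0.085     ] [ 0.56038175 -0.16676995  0.085     ]
hole [ 0.54962033 -0.11365391  0.08257293] [np.float64(0.00017047222696577906), np.float64(0.00017047222696588263)]
[ 0.55127259 -0.11220549  0.085     ] [ 0.54831269 -0.11205095  0.085     ]
blunt (array([0.60055177, 0.064405  , 0.1492742 ]), [np.float64(0.003131876767691725), np.float64(0.003131876767691749)])
[[117, 118, 121], [122, 122, 126], [150, 149, 145], [175, 173, 166], [174, 173, 165], [178, 176, 169], [175, 175, 167], [178, 176, 169], [176, 174, 167], [176, 175, 167], [171, 170, 164], [179, 177, 170], [177, 176, 168]]
```

View pics/crop.png

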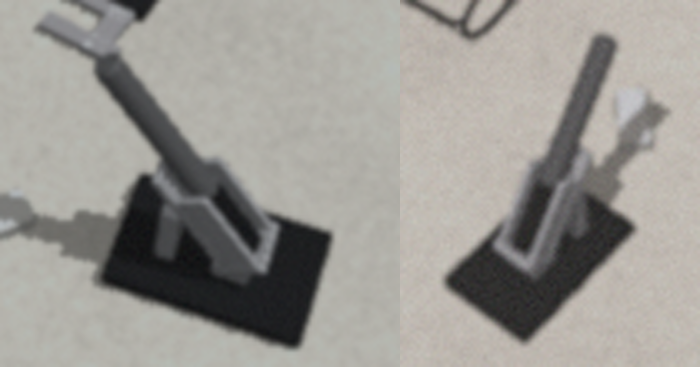

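The crop shows the marker axis running from (108,66) to (200,175) in the scene half and from (602,42) to (562,160) in the side half. The rest's black plate corners are clear.

```bash
cat >> h.py <<'E'
def axis(name,p,q,pose=None):
    o,d=ray(name,p,pose);_,e=ray(name,q,pose);n=np.cross(d,e);return n/np.linalg.norm(n),o
E
python3 - <<'E'
from h import *
sc=lambda u,v:(255+u/3.333-.35,170+v/3.333-.35)
sd=lambda u,v:(165+(u-400)/3.333-.35,170+v/3.333-.35)
n1,o1=axis('scene',sc(108,66),sc(200,175));n2,o2=axis('side',sd(602,42),sd(562,160))
d=np.cross(n1,n2);d/=np.linalg.norm(d);d*=np.sign(d[2])
print('axis',d,'lean',np.degrees(np.arccos(d[2])),'az',np.degrees(np.arctan2(d[1],d[0])))
x,e=tri([ray('scene',sc(108,66)),ray('side',sd(602,42))]);print('blunt',x,e)
# point on line
P=np.linalg.lstsq(np.array([n1,n2,d]),np.array([n1@o1,n2@o2,d@x]),rcond=None)[0];print('P',P)
print('cap end', P-d*.15)
for c in[(145,175),(330,235),(298,347),(102,280)]:print('sc',plane('scene',sc(*c),.012))
for c in[(633,228),(525,340),(445,283)]:print('sd',plane('side',sd(*c),.012))
R=Ro.from_rotvec(get_obs()['tool_rot']).as_matrix();print(R)
E
```

```text
axis [ 0.14089146 -0.54159223  0.82875053] lean 34.02939927293089 az -75.41810614693009
blunt [0.6027827  0.06399563 0.15043001] [np.float64(0.0010455991820375115), np.float64(0.0010455991820375935)]
P [0.60317107 0.0644252  0.15064471]
cap end [0.58203735 0.14566403 0.02633213]
sc [0.56881375 0.07593822 0.012     ]
sc [0.5517407  0.17891233 0.012     ]
sc [0.61972126 0.19084596 0.012     ]
sc [0.63696635 0.085966   0.012     ]
sd [0.56179378 0.07722272 0.012     ]
sd [0.54374749 0.18134847 0.012     ]
sd [0.60915903 0.19303228 0.012     ]
[[ 9.40798873e-01  3.38965091e-01 -3.84496496e-04]
 [ 3.38965216e-01 -9.40797164e-01  1.81072738e-03]
 [ 2.52040157e-04 -1.83386121e-03 -9.99998287e-01]]
```

```bash
cat >> h.py <<'E'
def plan(target,az,n,pose=None,az0=None):
    """rows (tx,ty,tz,spin) taking TCP to target (m) with tool x at azimuth az (deg)"""
    o=get_obs();R=Ro.from_rotvec(o['tool_rot']).as_matrix()
    a=np.degrees(np.arctan2(R[1,0],R[0,0])) if az0 is None else az0
    p=np.array(o['tool_pos'] if pose is None else pose);da=(az-a+180)%360-180
    d=(np.array(target)-p)/n*1000
    for i in range(n):
        t=np.radians(a);print([round(float(v),1) for v in(d[0]*np.cos(t)+d[1]*np.sin(t),d[0]*np.sin(t)-d[1]*np.cos(t),-d[2],-da/n)])
        a+=da/n
E
python3 -c "
from h import *
plan([.60,.085,.26],99.6,17)"
```

```text
[34.9, -29.5, -1.8, -4.7]
[37.2, -26.5, -1.8, -4.7]
[39.2, -23.4, -1.8, -4.7]
[41.0, -20.1, -1.8, -4.7]
[42.5, -16.7, -1.8, -4.7]
[43.7, -13.1, -1.8, -4.7]
[44.7, -9.5, -1.8, -4.7]
[45.3, -5.8, -1.8, -4.7]
[45.6, -2.1, -1.8, -4.7]
[45.6, 1.6, -1.8, -4.7]
[45.4, 5.4, -1.8, -4.7]
[44.8, 9.1, -1.8, -4.7]
[43.9, 12.7, -1.8, -4.7]
[42.7, 16.2, -1.8, -4.7]
[41.2, 19.7, -1.8, -4.7]
[39.5, 23.0, -1.8, -4.7]
[37.5, 26.1, -1.8, -4.7]
```

Emit:
servo_tool(
  increments=[
    [1,35,-29.5,-2,-4.7],
    [1,37,-26.5,-2,-4.7],
    [1,39,-23.5,-2,-4.7],
    [1,41,-20,-2,-4.7],
    [1,42.5,-16.5,-2,-4.7],
    [1,43.5,-13,-2,-4.7],
    [1,44.5,-9.5,-2,-4.7],
    [1,45.5,-6,-2,-4.7],
    [1,45.5,-2,-2,-4.7],
    [1,45.5,1.5,-2,-4.7],
    [1,45.5,5.5,-2,-4.7],
    [1,45,9,-2,-4.7],
  ],
)

```text
t: 1.6
tool_pos: [0.4855, -0.112, 0.255]
tool_rot: [-2.469, -1.942, 0.0]
contact_force: [1.0, 0.7, -0.2]
opening: 0.0856
grip_force: 0.0
```

Emit:
servo_tool(
  increments=[
    [1,44,12.5,-2,-4.7],
    [1,42.5,16,-2,-4.7],
    [1,41,19.5,-2,-4.7],
    [1,39.5,23,-2,-4.7],
    [1,37.5,26,-2,-4.7],
    [1,0,0,0,0],
    [1,0,0,0,0],
  ],
)

```text
t: 2.48
tool_pos: [0.5979, 0.0842, 0.2646]
tool_rot: [-2.025, -2.401, 0.002]
contact_force: [0.6, 0.2, 0.1]
opening: 0.0853
grip_force: 0.0
```

```bash
python3 - <<'E'
from h import *
o=get_obs();im=get_image('wrist');save('w1',im);p=(o['tool_pos'],o['tool_rot'])
R=Ro.from_rotvec(p[1]).as_matrix();print(o['t'],p,np.degrees(np.arctan2(R[1,0],R[0,0])),o['q'])
print(proj('wrist',[.603,.064,.1505],p),proj('wrist',[.59,.146,.03],p))
np.save('p1.npy',np.array(p))
E
```

```text
2.475 (array([0.59793164, 0.08421531, 0.26461297]), array([-2.02498932e+00, -2.40086451e+00,  1.88819132e-03])) 99.70864598750663 [ 1.69157985e-02 -1.37997529e-02  1.62498212e+00 -3.96547802e-04
  1.53178479e+00 -1.52516172e-01]
[255.05630391 215.52632658] [255.61706969 120.65387705]
```

View pics/w1.png

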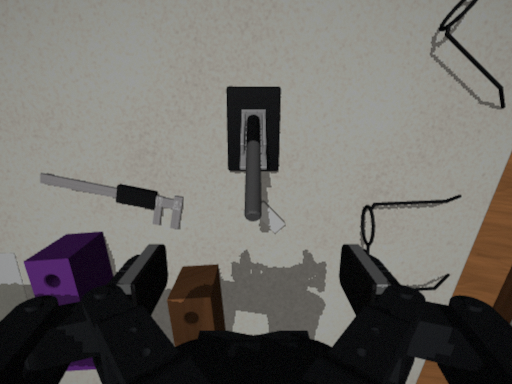

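The wrist view shows the pen straight along column 253, blunt end at about (253,213), directly under the tool. The eraser is beside it and well below. I'll descend and grip lightly.

Emit:
servo_tool(
  increments=[
    [1,0,0,35,0],
    [1,0,0,35,0],
    [1,0,0,35,0],
    [1,0,0,35,0],
    [1,0,0,21,0],
    [1,0,0,0,0],
    [0.1,0,0,0,0],
    [0.1,0,0,0,0],
    [0.1,0,0,0,0],
    [0.1,0,0,0,0],
    [0.1,0,0,0,0],
  ],
  force=25,
)

```text
t: 3.9
tool_pos: [0.5987, 0.0843, 0.105]
tool_rot: [2.025, 2.401, 0.001]
contact_force: [-1.1, -0.7, 3.5]
opening: 0.0154
grip_force: 25.9
```

Emit:
servo_tool(
  increments=[
    [0.1,-11.5,0,-16.5,0],
    [0.1,-23,0,-33,0],
    [0.1,-23,0,-33,0],
    [0.1,-11.5,0,-32,0],
    [0.1,0,0,0,0],
  ],
)

```text
t: 4.53
tool_pos: [0.6122, 0.0147, 0.2236]
tool_rot: [2.023, 2.395, 0.006]
contact_force: [-0.5, -0.0, -0.2]
opening: 0.0152
grip_force: 25.7
```

```bash
python3 - <<'E'
from h import *
o=get_obs();print(o['tool_pos'],o['opening'],o['grip_force'],o['contact_force'])
for c in[(82,88),(25,176),(60,215),(80,213)]:print(c,plane('scene',c,.035))
save('s2',get_image('side'));save('c2',get_image('scene'))
plan([.604,-.343,.22],103.4,10)
E
```

```text
[0.61218669 0.0146714  0.22356069] 0.01517695047286913 25.68953901529312 [-0.48564172 -0.01903937 -0.19583656]
(82, 88) [ 0.51905269 -0.48515418  0.035     ]
(25, 176) [ 0.75311515 -0.41279327  0.035     ]
(60, 215) [ 0.78356771 -0.29391697  0.035     ]
(80, 213) [ 0.76240374 -0.26603058  0.035     ]
[-35.3, -6.6, -0.1, -0.4]
[-35.2, -6.8, -0.1, -0.4]
[-35.2, -7.1, -0.1, -0.4]
[-35.1, -7.3, -0.1, -0.4]
[-35.1, -7.5, -0.1, -0.4]
[-35.1, -7.8, -0.1, -0.4]
[-35.0, -8.0, -0.1, -0.4]
[-34.9, -8.2, -0.1, -0.4]
[-34.9, -8.4, -0.1, -0.4]
[-34.8, -8.7, -0.1, -0.4]
```

View pics/s2.png

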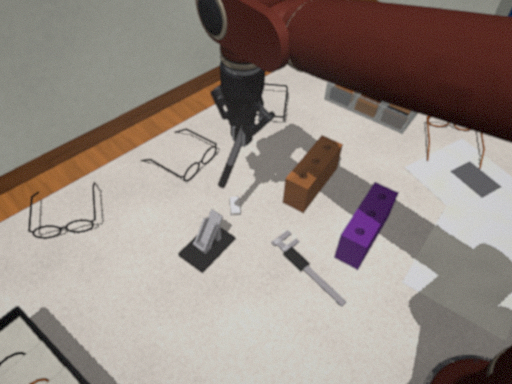

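The marker is out and held, cap at about (222,185) in the side view. Next I'll carry it over the block to the far end, to turn it upright against the end face.

Emit:
servo_tool(
  increments=[
    [0.1,-35,-6.5,0,-0.4],
    [0.1,-35,-7,0,-0.4],
    [0.1,-35,-7,0,-0.4],
    [0.1,-35,-7,0,-0.4],
    [0.1,-35,-7.5,0,-0.4],
    [0.1,-35,-8,0,-0.4],
    [0.1,-35,-8,0,-0.4],
    [0.1,-35,-8,0,-0.4],
    [0.1,-35,-8.5,0,-0.4],
    [0.1,-35,-8.5,0,-0.3],
    [0.1,0,0,0,0],
  ],
)

```text
t: 6.0
tool_pos: [0.6042, -0.3431, 0.2159]
tool_rot: [-1.943, -2.464, 0.001]
contact_force: [-0.1, 0.9, -1.2]
opening: 0.015
grip_force: 25.7
```

```bash
python3 - <<'E'
from h import *
o=get_obs();p=(o['tool_pos'],o['tool_rot']);save('w3',get_image('wrist'));np.save('p3.npy',np.array(p))
R=Ro.from_rotvec(p[1]).as_matrix();print(o['t'],p[0],np.degrees(np.arctan2(R[1,0],R[0,0])))
for X in([.5754,-.2215,.085],[.5619,-.1682,.085],[.5496,-.1137,.085]):print(proj('wrist',X,p))
E
```

```text
6.0 [ 0.60416525 -0.34308094  0.21586562] 103.47882264510764
[254.14423854  47.97947627]
[253.38572371 -27.54715484]
[ 254.45363038 -114.88789682]
```

View pics/w3.png

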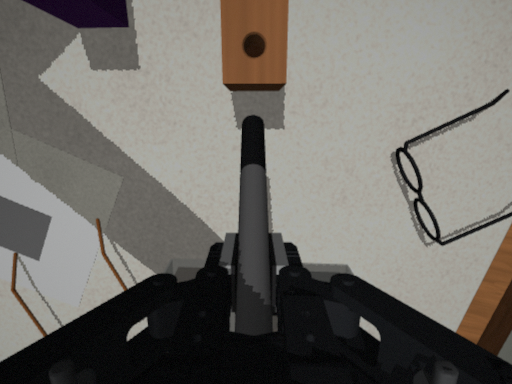

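The wrist view shows the pen lined up with the block axis: cap tip at (253,120), well 0 at (254,46), end face edge near row 85–90. I'll lower it and push the cap against the end face.

Emit:
servo_tool(
  increments=[
    [0.1,0,0,25,0],
    [0.1,0,0,26,0],
    [0.1,0,0,25,0],
    [0.1,10,0,0,0],
    [0.1,10,0,0,0],
    [0.1,10,0,0,0],
    [0.1,8,0,0,0],
    [0.1,8,0,0,0],
    [0.1,8,0,0,0],
  ],
  force=20,
)

```text
t: 7.18
tool_pos: [0.5935, -0.2899, 0.1448]
tool_rot: [1.94, 2.466, -0.0]
contact_force: [0.4, -3.9, 2.6]
opening: 0.0151
grip_force: 26.9
```

Emit:
servo_tool(
  increments=[
    [0.1,8,0,0,0],
    [0.1,8,0,0,0],
    [0.1,8,0,0,0],
    [0.1,5,0,0,0],
    [0.1,4,0,0,0],
    [0.1,0,0,0,0],
  ],
)

```text
t: 7.92
tool_pos: [0.5847, -0.2567, 0.1425]
tool_rot: [-1.942, -2.468, -0.0]
contact_force: [0.8, -1.3, 0.9]
opening: 0.0152
grip_force: 27.7
```

```bash
python3 - <<'E'
from h import *
o=get_obs();p=(o['tool_pos'],o['tool_rot']);w=get_image('wrist');s=get_image('side');c=get_image('scene')
save('w4',w);save('s4',s);save('c4',c);np.save('p4.npy',np.array(p))
print(o['t'],p[0],o['contact_force'])
def cr(n,im):
    u,v=np.round(proj(n,p[0])).astype(int);print(n,u,v);v0,u0=max(v-60,0),max(u-60,0);return cv2.resize(im[v0:v0+110,u0:u0+110],(380,380),interpolation=2)
save('m4',np.hstack([cr('scene',c),cr('side',s)]))
E
```

```text
7.925 [ 0.58470314 -0.25674617  0.14249765] [ 0.77699948 -1.30549691  0.9344606 ]
scene 134 111
side 337 119
```

View pics/m4.png

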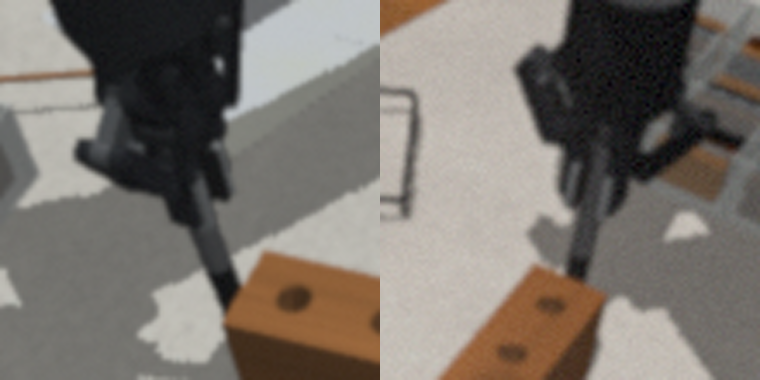

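```bash
python3 - <<'E'
from h import *
k=380/110
sc=lambda u,v:(74+u/k,51+v/k)
sd=lambda u,v:(277+(u-380)/k,59+v/k)
n1,_=axis('scene',sc(200,195),sc(228,290));n2,_=axis('side',sd(598,155),sd(577,270))
d=np.cross(n1,n2);d/=np.linalg.norm(d);d*=np.sign(d[2]);u=np.array([-.232,.973,0]);v=np.array([.973,.232,0])
print(d,'tilt deg along u',np.degrees(d@u),'across',np.degrees(d@v))
w=load('w4')
b=w[60:330,180:330].mean(2)
print([[r+60]+list((np.where(b[r]<75)[0][[0,-1]]+180) if (b[r]<75).any() else []) for r in range(0,270,15)])
p=np.load('p4.npy')
for s in(-.1,-.07,-.04,0,.02,.05):print(s,proj('wrist',p[0]+[0,0,s],p))
a=np.vstack([cv2.resize(w[0:300,180:330],None,fx=2,fy=2,interpolation=2)]);save('w4c',a)
E
```

```text
[0.01036435 0.0329699  0.9994026 ] tilt deg along u 1.7002629774954783 across 1.016056636418873
[[60, np.int64(245), np.int64(259)], [75, np.int64(236), np.int64(266)], [90, np.int64(242), np.int64(259)], [105], [120], [135], [150, np.int64(242), np.int64(261)], [165, np.int64(237), np.int64(265)], [180], [195], [210, np.int64(243), np.int64(263)], [225, np.int64(242), np.int64(264)], [240, np.int64(225), np.int64(281)], [255, np.int64(208), np.int64(298)], [270, np.int64(198), np.int64(308)], [285, np.int64(180), np.int64(329)], [300, np.int64(180), np.int64(329)], [315, np.int64(180), np.int64(329)]]
-0.1 [253.16868045 198.51673539]
-0.07 [253.13736295 209.39717597]
-0.04 [253.09678607 223.49454134]
0 [253.01944008 250.36636283]
0.02 [252.96453327 269.4422847 ]
0.05 [252.84570949 310.72447157]
```

View pics/w4c.png

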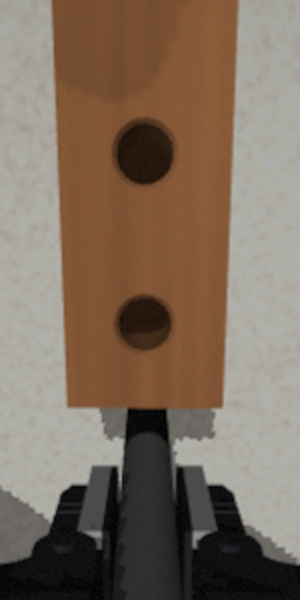

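The wrist crop shows the pen upright against the end face, with the wells at crop (144,322) and (145,151). I'll raise it and measure the wells and the held pen.

Emit:
servo_tool(
  increments=[
    [0.1,-3,0,-8,0],
    [0.1,0,0,-25,0],
    [0.1,0,0,-25,0],
    [0.1,0,0,-12,0],
    [0.1,0,0,0,0],
    [0.1,0,0,0,0],
  ],
)

```text
t: 8.82
tool_pos: [0.585, -0.2598, 0.2113]
tool_rot: [-1.941, -2.467, 0.0]
contact_force: [-0.5, -0.1, -0.5]
opening: 0.0154
grip_force: 27.6
```

```bash
cat >> h.py <<'E'
def well(im,u,v,r=15):
    g=cv2.GaussianBlur(np.ascontiguousarray(im[...,0]),(3,3),0)
    w=g[v-r-5:v+r+6,u-r-5:u+r+6];m=(w<np.percentile(w,75)*.72).astype(np.uint8)
    n,l,s,c=cv2.connectedComponentsWithStats(m);i=l[r+5,r+5]
    x,y,ww,hh,_=s[i];return (u-r-5+x+(ww-1)/2,v-r-5+y+(hh-1)/2),(ww,hh)
E
python3 - <<'E'
from h import *
w3,w4=load('w3'),load('w4');p3,p4=np.load('p3.npy'),np.load('p4.npy')
o=get_obs();p5=np.array((o['tool_pos'],o['tool_rot']));w5=get_image('wrist');save('w5',w5);np.save('p5.npy',p5);s=get_image('side');c=get_image('scene');save('s5',s);save('c5',c)
print(o['t'],p5[0])
a=well(w3,254,46);b=well(w4,252,161);b1=well(w4,252,75)
print(a,b,b1)
print('well0',tri([ray('wrist',a[0],p3),ray('wrist',b[0],p4)]),plane('wrist',b[0],.085,p4),plane('wrist',a[0],.085,p3))
print('well1',plane('wrist',b1[0],.085,p4))
q=proj('wrist',plane('wrist',b[0],.085,p4),p5).round().astype(int);e=well(w5,*q);print(e,plane('wrist',e[0],.085,p5),tri([ray('wrist',e[0],p5),ray('wrist',b[0],p4)]))
def cr(n,im):
    u,v=np.round(proj(n,p5[0])).astype(int);v0,u0=max(v-40,0),max(u-50,0);print(n,u0,v0);return cv2.resize(im[v0:v0+100,u0:u0+100],(400,400),interpolation=2)
save('m5',np.hstack([cr('scene',c),cr('side',s)]))
E
```

```text
8.825 [ 0.58499673 -0.25978212  0.2113184 ]
((np.float64(253.5), np.float64(44.5)), (np.int32(24), np.int32(26))) ((np.float64(251.5), np.float64(161.0)), (np.int32(28), np.int32(27))) ((np.float64(251.5), np.float64(76.0)), (np.int32(30), np.int32(33)))
well0 (array([ 0.57427645, -0.21890285,  0.08451821]), [np.float64(6.522747313299752e-05), np.float64(6.522747313289487e-05)]) [ 0.57432536 -0.21881459  0.085     ] [ 0.57423757 -0.21901528  0.085     ]
well1 [ 0.56151063 -0.16577138  0.085     ]
((np.float64(252.5), np.float64(146.0)), (np.int32(22), np.int32(21))) [ 0.57419077 -0.21868334  0.085     ] (array([ 0.57418279, -0.21837086,  0.08797205]), [np.float64(5.317722773083818e-05), np.float64(5.317722773075262e-05)])
scene 74 41
side 293 54
```

View pics/m5.png

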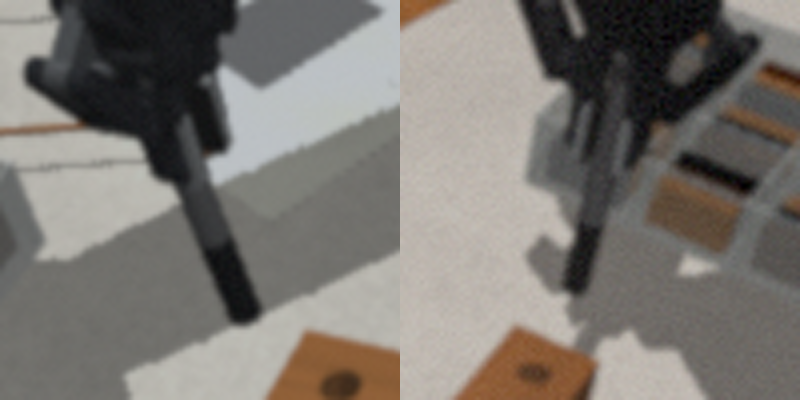

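The crop shows the pen clear above the block. Its cap end is at (244,314) in the scene half and (574,288) in the side half.

```bash
python3 - <<'E'
from h import *
sc=lambda u,v:(74+u/4-.4,41+v/4-.4)
sd=lambda u,v:(293+(u-400)/4-.4,54+v/4-.4)
p=np.load('p5.npy')
n1,_=axis('scene',sc(190,185),sc(243,310));n2,_=axis('side',sd(604,150),sd(576,280))
d=np.cross(n1,n2);d/=np.linalg.norm(d);d*=np.sign(d[2]);u=np.array([-.232,.973,0]);v=np.array([.973,.232,0])
print(d,'tilt',np.degrees(d@u),np.degrees(d@v))
x,e=tri([ray('scene',sc(243,312)),ray('side',sd(575,285))]);print('cap',x,e,'rel tool u,v',(x-p[0])@u,(x-p[0])@v)
# same-camera check of block well0 and TCP vertical
print('TCP vs vertical cap', [proj(n,p[0]-[0,0,.1]) for n in('scene','side')], sc(243,312),sd(575,285))
print(plane('scene',(74+342/4-.4,41+384/4-.4),.085),plane('side',(293+135/4-.4,54+373/4-.4),.085))
plan([.5743,-.2188,.2113],103.4,1)
E
```

```text
[ 0.04102859 -0.05887933  0.99742162] tilt -3.827828787501042 1.5046335766903036
cap [ 0.58638721 -0.26096837  0.12086929] [np.float64(6.615607124517322e-05), np.float64(6.615607124510382e-05)] rel tool u,v -0.001476809923501773 0.001077727650486244
TCP vs vertical cap [array([136.49330384, 121.96709529]), array([335.81628  , 128.4361154])] (134.35, 118.6) (336.35, 124.85)
[ 0.57643187 -0.22004886  0.085     ] [ 0.57420247 -0.21992334  0.085     ]
[42.4, -0.8, -0.0, 0.2]
```

Emit:
servo_tool(
  increments=[
    [0.1,21,-0.5,0,0],
    [0.1,21.5,-0.5,0,0],
    [0.1,0,0,0,0],
    [0.1,0,0,15,0],
    [0.1,0,0,13,0],
    [0.1,0,0,6,0],
    [0.1,0,0,6,0],
    [0.1,0,0,4,0],
    [0.1,0,0,4,0],
    [0.1,0,0,0,0],
  ],
)

```text
t: 10.22
tool_pos: [0.5745, -0.2193, 0.1642]
tool_rot: [-1.943, -2.469, 0.001]
contact_force: [-0.3, -0.9, -1.4]
opening: 0.0154
grip_force: 27.6
```

Emit:
servo_tool(
  increments=[
    [0.1,0,0,8,0],
    [0.1,0,0,8,0],
    [0.1,0,0,6,0],
    [0.1,0,0,4,0],
    [0.1,0,0,0,0],
  ],
)

```text
t: 10.85
tool_pos: [0.5745, -0.2191, 0.1382]
tool_rot: [-1.942, -2.469, 0.0]
contact_force: [1.7, -0.9, -0.9]
opening: 0.0147
grip_force: 27.5
```

Emit:
servo_tool(
  increments=[
    [0.1,0,0,2,0],
    [0.1,0,0,2,0],
    [0.1,0,0,2,0],
    [0.1,0,0,2,0],
    [0.1,0,0,0,0],
  ],
)

```text
t: 11.48
tool_pos: [0.5762, -0.2201, 0.1367]
tool_rot: [1.94, 2.466, 0.0]
contact_force: [-5.3, 3.1, 18.9]
opening: 0.0151
grip_force: 30.5
```

Well 0 stops the pen about 39 mm down with 19 N, so it is blocked. On to well 1.

Emit:
servo_tool(
  increments=[
    [0.1,0,0,-10,0],
    [0.1,0,0,-20,0],
    [0.1,0,0,-20,0],
    [0.1,0,0,-16,0],
    [0.1,0,0,0,0],
    [0.1,18,0,0,0],
    [0.1,19,0,0,0],
    [0.1,18,0,0,0],
    [0.1,0,0,0,0],
    [0.1,0,0,10,0],
    [0.1,0,0,8,0],
    [0.1,0,0,0,0],
  ],
)

```text
t: 12.98
tool_pos: [0.561, -0.1658, 0.1771]
tool_rot: [-1.942, -2.466, 0.001]
contact_force: [0.9, 0.4, -0.6]
opening: 0.0149
grip_force: 27.6
```

Emit:
servo_tool(
  increments=[
    [0.1,0,0,5,0],
    [0.1,0,0,5,0],
    [0.1,0,0,5,0],
    [0.1,0,0,0,0],
  ],
)

```text
t: 13.48
tool_pos: [0.5616, -0.1658, 0.1632]
tool_rot: [-1.943, -2.469, 0.001]
contact_force: [0.5, -0.5, -0.7]
opening: 0.0152
grip_force: 27.6
```

Emit:
servo_tool(
  increments=[
    [0.1,0,0,8,0],
    [0.1,0,0,8,0],
    [0.1,0,0,6,0],
    [0.1,0,0,3,0],
    [0.1,0,0,2,0],
    [0.1,0,0,2,0],
    [0.1,0,0,2,0],
    [0.1,0,0,2,0],
    [0.1,0,0,0,0],
  ],
)

```text
t: 14.6
tool_pos: [0.5632, -0.1666, 0.1367]
tool_rot: [1.94, 2.466, 0.0]
contact_force: [-6.3, 2.1, 20.8]
opening: 0.0155
grip_force: 31.4
```

Well 1 is blocked at the same depth, so well 2 should be the clear one.

Emit:
servo_tool(
  increments=[
    [0.1,0,0,-10,0],
    [0.1,0,0,-20,0],
    [0.1,0,0,-20,0],
    [0.1,0,0,-16,0],
    [0.1,0,0,0,0],
    [0.1,18,0,0,0],
    [0.1,19,0,0,0],
    [0.1,18,0,0,0],
    [0.1,0,0,0,0],
    [0.1,0,0,10,0],
    [0.1,0,0,8,0],
    [0.1,0,0,0,0],
  ],
)

```text
t: 16.1
tool_pos: [0.548, -0.1124, 0.1772]
tool_rot: [-1.942, -2.466, 0.001]
contact_force: [-1.2, 0.1, -0.5]
opening: 0.0154
grip_force: 27.6
```

Emit:
servo_tool(
  increments=[
    [0.1,0,0,5,0],
    [0.1,0,0,5,0],
    [0.1,0,0,5,0],
    [0.1,0,0,0,0],
  ],
)

```text
t: 16.6
tool_pos: [0.5487, -0.1124, 0.1633]
tool_rot: [-1.943, -2.469, 0.001]
contact_force: [0.7, -0.3, -0.0]
opening: 0.0154
grip_force: 27.6
```

Emit:
servo_tool(
  increments=[
    [0.1,0,0,8,0],
    [0.1,0,0,8,0],
    [0.1,0,0,6,0],
    [0.1,0,0,4,0],
    [0.1,0,0,4,0],
    [0.1,0,0,4,0],
    [0.1,0,0,4,0],
    [0.1,0,0,0,0],
  ],
)

```text
t: 17.6
tool_pos: [0.5494, -0.1118, 0.1273]
tool_rot: [1.942, 2.469, 0.002]
contact_force: [-1.1, 2.0, 6.9]
opening: 0.015
grip_force: 28.4
```

Emit:
servo_tool(
  increments=[
    [0.1,0,0,4,0],
    [0.1,0,0,4,0],
    [0.1,0,0,4,0],
    [0.1,0,0,4,0],
    [0.1,0,0,2,0],
    [0.1,0,0,2,0],
    [0.1,0,0,0,0],
  ],
)

```text
t: 18.48
tool_pos: [0.55, -0.1104, 0.1131]
tool_rot: [-1.94, -2.469, -0.005]
contact_force: [-14.5, 12.5, 35.0]
opening: 0.015
grip_force: 32.5
```

Past stub depth, but the slight tilt wedges the pen. I'll let go so it can straighten and drop.

Emit:
servo_tool(
  increments=[
    [0.1,0,0,-6,0],
    [0.5,0,0,0,0],
    [0.5,0,0,0,0],
    [0.5,0,0,0,0],
    [0.5,0,0,0,0],
    [0.5,0,0,0,0],
  ],
)

```text
t: 19.23
tool_pos: [0.5487, -0.1123, 0.1116]
tool_rot: [-1.943, -2.469, 0.0]
contact_force: [0.6, 0.5, 0.1]
opening: 0.0425
grip_force: 0.0
```

Emit:
servo_tool(
  increments=[
    [0.7,0,0,-20,0],
    [0.7,0,0,-40,0],
    [0.7,0,0,-50,0],
    [0.7,-40,0,-40,0],
    [0.7,-50,0,0,0],
    [0.7,-50,0,0,0],
    [0.7,0,0,0,0],
  ],
)

```text
t: 20.1
tool_pos: [0.5819, -0.2513, 0.2631]
tool_rot: [1.946, 2.464, -0.0]
contact_force: [-0.5, 0.2, 0.1]
opening: 0.0598
grip_force: 0.0
```

```bash
python3 - <<'E'
from h import *
o=get_obs();p=(o['tool_pos'],o['tool_rot']);print(o['t'],p[0],o['contact_force'])
w=get_image('wrist');s=get_image('side');c=get_image('scene');save('w6',w);save('s6',s);save('c6',c);np.save('p6.npy',np.array(p))
X=[.549,-.1123,.125]
def cr(n,im):
    u,v=np.round(proj(n,X,p)).astype(int);v0,u0=max(v-40,0),max(u-40,0);print(n,u0,v0,proj(n,[.549,-.1123,.165],p),proj(n,[.549,-.1123,.085],p));return cv2.resize(im[v0:v0+80,u0:u0+80],(266,266),interpolation=2)
save('m6',np.hstack([cr('scene',c),cr('side',s),cv2.resize(w,(355,266))]))
E
```

```text
20.1 [ 0.58194154 -0.25125696  0.26314629] [-0.51453424  0.15525893  0.05901272]
scene 173 95 [211.58400832 119.33698446] [215.17659374 149.32527961]
side 265 123 [306.94318803 149.56826768] [302.69596322 175.48527465]
```

View pics/m6.png

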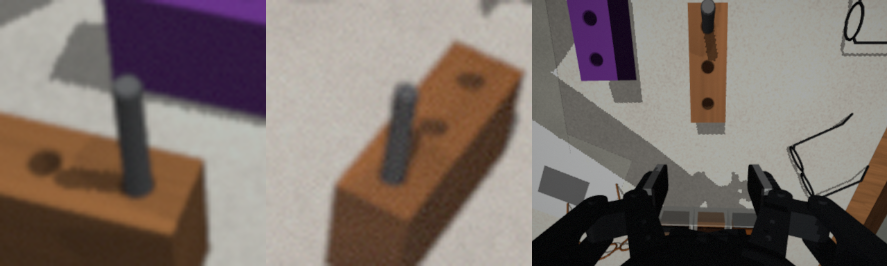

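The picture shows the marker upright in well 2. Its top is at (211.5,119.7) in the scene view and (306.5,149.5) in the side view. That matches a top 165 mm above the desk, so it is fully home, and the gripper is clear.

```bash
python3 -c "
from station import *
print(finish_job())"
```

```text
the job is handed in; nothing more can be done
None
```

The marker stands upright, cap end down, fully home in well 2 (the clear one; wells 0 and 1 were blocked) and let go of, with nothing knocked on the way that I could see, and the job was handed in at about 20 s.

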